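Oil the skiving machine and dip its oiler

ROBOT

A 6-joint arm with a two-finger parallel gripper is mounted at the origin on the work surface. World frame = base frame: x ahead of the robot, y to its left, z up, the work surface at z = 0. Lengths are in m, angles in degrees, forces in N, time in s.
With the tool pointing down it reaches from about 0.35 to 0.775 m from the base axis. Payload 7.3 kg.
Tool frame: the origin (TCP) lies at the very end of the fingers, on their centre line; the grasp point (between the pads) lies 19 mm behind it; z points along the fingers, y is the line along which they close (so a half turn about z gives the same grasp; the last joint's range is limited). The gripper opens to 92 mm and grips with 3 to 60 N. Pads are 19 mm wide; open, the fingers measure 130 mm over their backs; the gripper's body (75 mm by 190 mm) begins 47 mm behind the grasp point.
Start: joints at [67.838, 19.595, 87.324, -0, 73.075, -8.365], TCP at [0.125, 0.51, 0.227] pointing down, gripper open.
Joint ranges: [-145.02, 145.02], [-44.19, 115.74], [2.07, 154.8], [-57.11, 237.11], [16.16, 152.29], [-177.93, 177.93]. Speed limits (degrees/s): [147.25, 147.25, 180, 180, 180, 180].

INTERFACE

Orientations are given as a 3x3 rotation matrix whose columns are the frame's x, y, z axes.
In Python, from station import * gives the robot as it stands.
- The arm moves only by the tool send_rows, never from a script. Its argument "increments" is one flat list of numbers, 5 for each row, row after row: the shift along the tool's x, y, z in mm, then the turn about the tool's z in degrees, then the closure, from -1 (fully open) to 1 (shut). A call has 1 to 20 rows; each row shifts and turns the commanded pose from where the row before left it, along the tool's axes as they then stand; what a row does not reach is not made up. A row lasts 1/10 s, in which the tool goes at most 50 mm and 8.59 degrees, less where a joint would pass 70% of its speed; a pose out of reach is approached as far as the arm can. A call with a gripper value outside its range is refused whole. The fingers move at their own pace and stop on an object; "force" is the grip in N (left out, the last holds). Time passes only in rows, so rows that do not move let the fingers close. It gives the time, the measured TCP pose, the force, the opening and the grip force at its end, in the units of the state.
- get_state(): the state, without advancing time (a new reading comes with each control period).
- read_camera(name): name is "side" or "top"; returns a dict with "pixels" (480x640x3 uint8, red, green, blue), "K" (3x3 intrinsics, pixels), "view" (4x4, takes a point from world to camera coordinates). Camera axes: x right, y up, looking along -z (the intrinsics and any distortion apply to the point x, -y, -z); pixel columns grow to the right and rows downward; lengths in m; the calibration is good to about 2 mm. A picture is of the moment at which its call begins. There is no depth.
- hand_in(): hands the job in; it is judged then, once.
Trained networks look in a picture, given as the dict that the camera call returned (one of the last four; its "shot" number tells which), for a name from the list of things; names that differ only in an ending like _2 or _b are one class to them, and where a whole thing is asked for, a point or a joint stands for the part that bears it (a point fixed in the world has none). Each returns a list of dicts, best first, with "confidence" (0 to 1); they miss things now and then, are a little off and sometimes report something else, mostly with a low value. They report only what shows in the picture. A call takes as long as a camera call. They do not tell look-alikes from the thing itself.
- search_frame(picture, label): "position" ([column, row] in pixels, amid what is visible of it).
- masks_of(picture, label): "mask" (480x640 bool, what is visible of it) and "position" ([column, row] in pixels, amid what is visible of it).
- tip_of(picture, label): "position" ([column, row] in pixels: a listed point, or the origin of a listed thing).
The state is a dict: "t": time; "joint_positions": joint angles; "joint_vel": joint speeds; "effort": joint torques, N m; "tool_pos": TCP position; "tcp_rot": TCP orientation; "wrist_force": force on the tool from outside, world axes, zero at the start; "wrist_torque": the same for the moment, N m; "grip_width": finger opening in m; "gripper_force": force on a finger pad.
Only numpy, scipy, OpenCV 4.12 (cv2) and the standard library are available. Lean on these libraries where they do the work, as an engineer would, in place of code of your own. Each camera call takes 0.05 s, during which the arm holds its last target. There are 200 camera calls.

TASK

Give the skiving machine its shot of oil: pull the oiler's sprung lever forward through its full stroke and ease it slowly back to rest without letting it fly back. Then check the oil: pick up the dip gauge, put it down the oiler's guide tube until its collar stops on the rim, draw it out again and finish still holding it in the gripper, level and still for reading, at least 20 cm above the bench and touching nothing else. Leave the other things on the bench where they are.

Things in the scene. Friction and masses are not known exactly. Their poses are not given: they have to be found in the camera images.
- oiler: hand-lever oiler fixed on the bench: grey sheet-metal tank 160 x 210 x 120 mm high on a base plate 190 x 250 mm. Origin under its centre; x to its back, y to its left, z up; its front (-x, drain plug) faces roughly to the robot. On the lid: guide tube at +y, pump with its lever at -y, black filler cap and brass breather between; a thin copper pipe runs down its back. Place and yaw vary
- pump_lever (a joint): lever angle, rad: 0 = rest, leaning 20 deg from upright to the oiler's back; 1.05 = end of stroke, leaning 40 deg to its front. Turns about the oiler's y axis through lever_pivot; pulled towards the oiler's front (-x). A spring always drives it back to rest: at the grip 2.8 N at rest, 9.2 N at the end of the stroke; let go, it flies back at several rad/s (over 1.5 rad/s is too fast)
- lever_grip (a point): middle of the lever's black round hand grip, 22 mm thick and 56 mm long: like a crank's it sticks out sideways from the arm's end, lying along the oiler's y, always level, away from the pump (the arm, 10 mm thick, is 36 mm to its +y side). It swings on a circle of 125 mm about lever_pivot; at rest 269 mm above the bench. Turns with the lever
- lever_pivot (a point): point on the lever's turning axis, in the upright plane in which lever_grip swings: at (0, -101, 152) mm in the oiler's frame
- guide_tube: open steel tube on the oiler's lid: outside 19, bore 13 mm, flared at the mouth to 25 outside and 19 inside; leans 30 deg from upright towards the oiler's front. Origin: centre of the mouth's rim, at (-14.4, 55, 145) mm in the oiler's frame; z points up and out along the tube, y is the oiler's y. Tube and hollow tank take over 120 mm of rod; it is fixed
- gauge: loose dip gauge, 0.1 to 0.2 kg. Origin on its axis at mid-grip, x along the rod to the tip. Black round grip, 18 mm thick, x = -27 to 25 mm (21 mm thick at the free end); steel rod 9 mm thick from 25 to the tip at 173 (tapered over the last 7), stop collar 28 mm wide at 47 to 53, line marks near the tip. Starts level across the tray, axis 49.5 mm above the bench, grip towards the robot
- collar_seat (a point): point on the gauge's axis in the face of the collar that looks to the tip (x = 53 mm on the gauge): this face comes to rest on the rim of the guide tube. Axes as the gauge's
- gauge_tip (a point): tip of the gauge, x = 173 mm on the gauge. Axes as the gauge's
- drip_tray: low steel tray fixed on the bench, floor 160 (x) x 90 (y) mm, side walls 27 mm high. End walls at x = -57 and +57 mm are 45 mm high, with lugs up to 57 mm beside a 13 mm notch in the middle; the gauge lies in both notches along the tray's x, its neck in the front (-x) one. Origin under its centre. Place and yaw vary; it may stand left or right of the oiler
- dye_jar: bystander: amber glass jar, 52 mm diameter, 70 mm high; origin at the centre of its foot
- glue_bottle: bystander: white bottle, 60 mm diameter, 140 mm high; origin at the centre of its foot
- glue_brush: bystander: brush 190 mm long lying on the bench; origin under its middle
- wallet: bystander: dark brown wallet, 95 x 115 x 18 mm, lying on the bench; origin at the centre of its underside
- wallet_pile: bystander: pile of four wallets, 72 mm high; origin at the centre of its underside
- gift_box: bystander: black box 130 x 110 x 35 mm; origin at the centre of its underside
- basket: bystander: red open basket 200 x 150 x 75 mm high; origin at the centre of its underside
- mallet: bystander: mallet 240 mm long lying on the bench; origin under its middle
Things that resemble listed ones, but are neither listed nor needed, are in the scene too. What is shaped like the gauge but red or yellow is not meant.

How it is judged (in metres and radians):
On the way, in this order (a step that is already met when the one before it is completed fails the run):
1. the lever is pulled through its full stroke (value of joint pump_lever above 0.97 rad), for 0.1 s.
2. the lever is back at rest (value of joint pump_lever below 0.06 rad), for 0.2 s.
3. the gauge, held in the gripper, is down the guide tube with its collar stopped on the rim (z of collar_seat in the frame of guide_tube below 0.003 m and distance between collar_seat and guide_tube below 0.006 m and angle between the x axis of gauge and the z axis of guide_tube, either way round below 0.12 rad and contact force between the fingers and gauge above 1 N), for 0.2 s.
At the end, for the whole second after the job is handed in: The gauge is held between the fingers, its rod within 10 degrees of level, grip and tip at least 200 mm above the bench, still (under 20 mm/s), not touching the oiler and above all other things on the bench; the lever is at rest (under 0.06 rad) (angle between gauge's own x axis and vertical between 1.396 and 1.746 rad and height (world z) of each of gauge, gauge_tip above 0.2 m and linear speed of gauge below 0.02 m/s and angular speed of gauge below 0.15 rad/s and contact force between the fingers and gauge above 1 N and contact force between gauge and oiler below 0.05 N and value of joint pump_lever below 0.06 rad); the arm keeps its last pose, push and grip.
It fails at once if the lever flies back (faster than 1.5 rad/s, short of the last 0.15 rad) (value of joint pump_lever above 0.15 rad and velocity of joint pump_lever below -1.5 rad/s).
It fails at once if another thing on the bench is pushed away by more than 25 mm (distance of any of dye_jar, glue_bottle, glue_brush, wallet, wallet_pile, gift_box, basket, mallet from where it was at the start of the episode above 0.025 m).
It also fails if it takes over 72 s, if anything falls off the work surface, if the arm or the gripper's body presses on something with over 40 N, if the wrist force passes 120 N, or if a joint passes its speed limit or range.

## Working session

There is one attempt and no reset: what is moved stays moved. The work goes in short steps, Python scripts to look and compute and a tool call to move; the robot and the scene stay as the last step left them, time stands still between calls to the robot, and variables do not carry over. Pictures are saved under pics/ and viewed, at most 10 in all, crops included, and the job is handed in when it is done.

Besides the shell and the picture viewer there is one more tool, called after "Request:" by a JSON object that holds its "fn" and its "kwargs". send_rows: Moves the arm, as the interface text tells. Its arguments: {"type":"object","properties":{"increments":{"type":"array"},"force":{"type":"number"}},"required":["increments"]}

```bash
mkdir -p pics; ls
python3 - <<'E'
from station import *
import cv2,numpy as np
s=get_state();print(s)
for n in("side","top"):
    p=read_camera(n);cv2.imwrite(f"pics/{n}0.png",p["pixels"][:,:,::-1]);print(n,p["K"],p["view"],[k for k in p])
    for l in("oiler","lever_grip","guide_tube","gauge","collar_seat","gauge_tip","drip_tray"):
        print(l,[(np.round(d["position"],1).tolist(),round(d["confidence"],2)) for d in tip_of(p,l)[:4]])
E
```

```text
pics
{'t': 0.0, 'joint_positions': array([ 6.78382225e+01,  1.96353736e+01,  8.73742756e+01, -1.47368568e-03,
        7.30752794e+01, -8.36512140e+00]), 'joint_vel': array([ 0.01906004,  0.03396268, -0.12397966,  0.0432217 , -0.02454105,
       -0.01826999]), 'effort': array([-1.16946935e-04, -4.31244493e+01, -2.44226986e+01,  7.17665255e-02,
        5.58816246e-02, -1.12836406e-04]), 'tool_pos': array([0.12503791, 0.50949323, 0.22607259]), 'tcp_rot': array([[-9.71149938e-01,  2.38469095e-01, -5.36362308e-04],
       [ 2.38469622e-01,  9.71148974e-01, -1.38205720e-03],
       [ 1.91309776e-04, -1.47009088e-03, -9.99998901e-01]]), 'wrist_force': array([-1.16855639,  0.3949088 , -0.13162203]), 'wrist_torque': array([ 0.01767484, -0.00719119, -0.00052808]), 'gripper_force': 0.0, 'grip_width': 0.09168140639776318}
side [[437.8292461    0.         316.22704628]
 [  0.         437.8292461  237.27509947]
 [  0.           0.           1.        ]] [[ 0.87969956 -0.4753765   0.01207708 -0.4746413 ]
 [ 0.36468955  0.69073313  0.62441114 -0.26192006]
 [-0.30517242 -0.54488982  0.78100248 -0.976
[... 659 characters left out ...]
72113006e-02 -9.99620830e-01  4.21208558e-03 -6.34982041e-02]
 [ 9.94563029e-01  2.74968437e-02  1.00440553e-01 -5.31338183e-01]
 [-1.00518288e-01  1.45606652e-03  9.94934145e-01 -1.60325802e+00]
 [ 0.00000000e+00  0.00000000e+00  0.00000000e+00  1.00000000e+00]] ['pixels', 'K', 'view', 'shot']
oiler [([220.3, 231.2], 0.7)]
lever_grip [([276.0, 222.6], 0.71)]
guide_tube [([221.0, 229.8], 0.49)]
gauge [([252.2, 334.2], 0.83), ([379.9, 264.3], 0.52), ([388.5, 318.4], 0.5)]
collar_seat [([381.7, 248.5], 0.7), ([245.6, 326.8], 0.7), ([371.1, 311.5], 0.63)]
gauge_tip [([378.5, 207.6], 0.72), ([331.6, 313.2], 0.72), ([210.5, 307.6], 0.49)]
drip_tray [([375.8, 237.2], 0.97), ([380.0, 249.4], 0.37)]
```

View pics/side0.png

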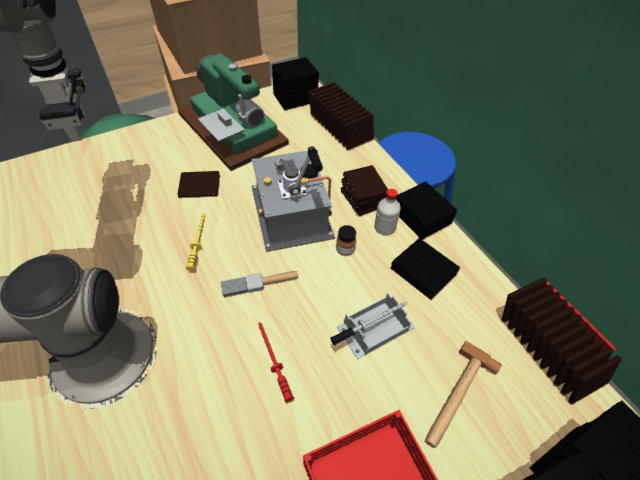

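View pics/top0.png

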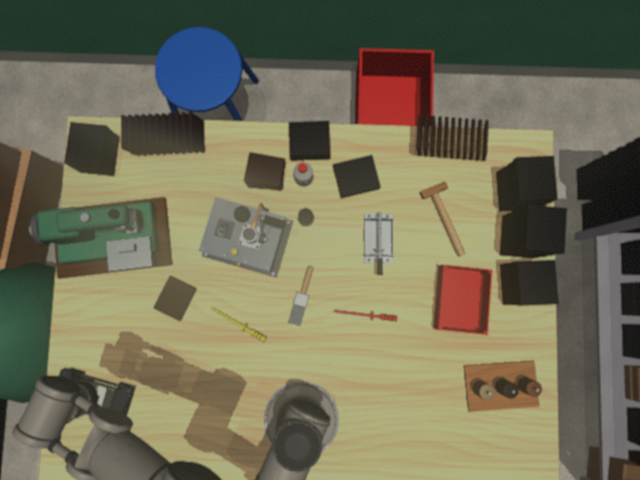

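Three gauge-shaped things are in view. The red one is at side (275,365) / top (365,315), and the yellow one is at side (197,245) / top (240,325). The third has a black grip and lies in the tray, at side (342,336)→(405,303) / top (380,265)→(378,210). That third one fits, being black and steel and across the tray. I'll confirm it and the oiler details in one enlarged crop.

Run:
```python
import cv2,numpy as np
s=cv2.imread("pics/side0.png");t=cv2.imread("pics/top0.png")
f=lambda im,x,y,w,h:cv2.resize(im[y:y+h,x:x+w],(400,300),interpolation=cv2.INTER_CUBIC)
o=np.vstack([np.hstack([f(s,235,140,120,90+0),f(t,190,185,120,90)]),np.hstack([f(s,310,280,120,90),f(t,320,195,120,90)])])
cv2.imwrite("pics/crop0.png",o)
```

```text
(no output)
```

View pics/crop0.png

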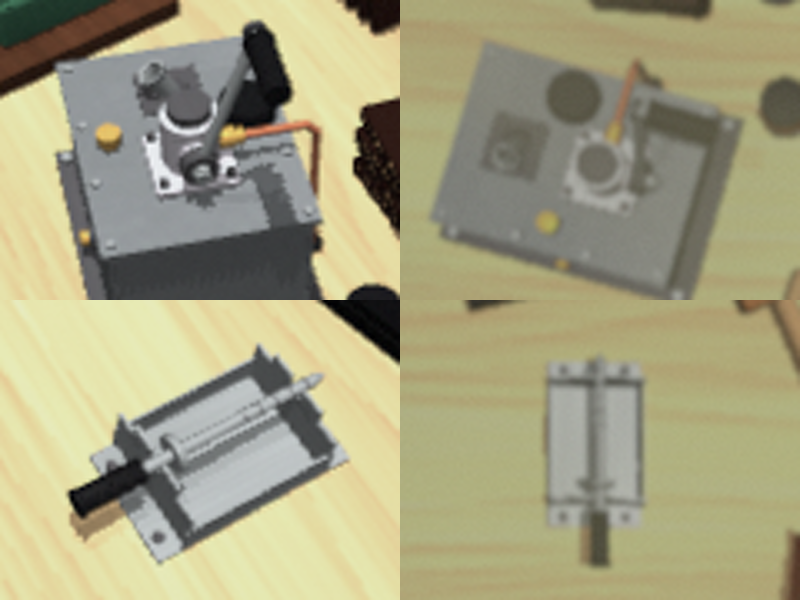

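The crop confirms it: the black-gripped gauge lies in the tray's notches. Its grip end is at side (333,341) / top (380,274) and its tip at side (406,304) / top (379,212). On the oiler, the tube mouth is at side (281,162) / top (221.5,230.5) and the lever's black grip at side (315,159) / top (274,221). Next I'll fit the poses.

```bash
cat > h.py <<'E'
from station import *
import numpy as np, cv2
from scipy.optimize import least_squares
from scipy.spatial.transform import Rotation as R
np.set_printoptions(precision=4,suppress=True)
def proj(p,P):
    c=(p["view"]@np.r_[np.asarray(P,float),1])[:3]; q=p["K"]@np.array([c[0],-c[1],-c[2]]); return q[:2]/q[2]
def place(x,P): return np.r_[R.from_euler('z',x[2]).apply(P)[:2]+x[:2],P[2]]
def fit(obs,x0):  # obs: (pic, local P, pixel)
    r=lambda x:np.concatenate([proj(p,place(x,np.array(P,float)))-q for p,P,q in obs])
    s=least_squares(r,x0,loss='soft_l1'); return s.x,r(s.x).reshape(-1,2)
E
python3 - <<'E'
from h import *
S=read_camera("side");T=read_camera("top")
G=(.0428,-.101,.2695);M=(-.0144,.055,.145)
o=[(S,(-.08,.105,.12),(252.1,159.5)),(S,(-.08,-.105,.12),(266.5,217.4)),(S,(.08,-.105,.12),(331.6,204.5)),
(S,M,(280.6,161.6)),(S,G,(315,159)),(S,M,(279.4,160.2)),(S,G,(320.1,159)),
(T,(.08,.105,.12),(215.5,197.6)),(T,(-.08,.105,.12),(199.6,250.4)),(T,(-.08,-.105,.12),(271,272)),(T,(.08,-.105,.12),(286,220)),
(T,M,(221.5,230.6)),(T,M,(221,229.8)),(T,G,(274,221)),(T,G,(276,222.6))]
x,r=fit(o,[.6,.2,-.2]);print("oiler",x,np.degrees(x[2]));print(r)
print("grip",place(x,np.array(G)),"pivot",place(x,np.array((0,-.101,.152))),"mouth",place(x,np.array(M)))
z=.0495
g=[(S,(-.027,0,z),(333.4,340.6)),(S,(.173,0,z),(406,304)),(S,(.173,0,z),(407.3,302.1)),(S,(0,0,z),(342.4,336)),(S,(.053,0,z),(362.8,323)),
(T,(-.027,0,z),(380,274.5)),(T,(.173,0,z),(379.1,212.1)),(T,(.173,0,z),(378.5,207.6)),(T,(0,0,z),(379.9,264.3)),(T,(.053,0,z),(379.1,250.5)),(T,(.053,0,z),(381.7,248.5))]
x,r=fit(g,[.5,-.2,0]);print("gauge",x,np.degrees(x[2]));print(r)
for l in("dye_jar","glue_bottle","wallet_pile","glue_brush"):
    for p in(S,T):
        print(l,[(np.round(d["position"],0).tolist(),round(d["confidence"],2)) for d in tip_of(p,l)[:3]])
E
```

```text
oiler [ 0.5596  0.1885 -0.246 ] -14.092344765925096
[[ 0.9951  0.8114]
 [ 0.2146 -1.508 ]
 [-2.3416  0.1459]
 [-1.0311 -0.0477]
 [ 0.2011  1.907 ]
 [ 0.1689  1.3523]
 [-4.8989  1.907 ]
 [ 0.6579  0.3269]
 [ 0.9581 -1.3928]
 [-2.5572 -3.9273]
 [-2.5963 -3.3608]
 [-0.0236  0.7374]
 [ 0.4764  1.5374]
 [ 0.3434 -0.4342]
 [-1.6566 -2.0342]]
grip [0.5765 0.0801 0.2695] pivot [0.535  0.0905 0.152 ] mouth [0.559  0.2453 0.145 ]
gauge [ 0.4797 -0.2312  0.0203] 1.162772842419716
[[-1.3319  0.8804]
 [ 0.2795 -1.7575]
 [-1.0205  0.1425]
 [ 0.2585 -0.1191]
 [ 0.1078  2.1745]
 [-0.3472 -0.8683]
 [ 0.2704 -2.2292]
 [ 0.8704  2.2708]
 [-0.2857  0.6306]
 [ 0.439  -2.5639]
 [-2.161  -0.5639]]
dye_jar [([345.0, 250.0], 0.56)]
dye_jar [([307.0, 217.0], 0.74)]
glue_bottle []
glue_bottle [([306.0, 177.0], 0.6)]
wallet_pile [([280.0, 160.0], 0.72), ([362.0, 196.0], 0.68)]
wallet_pile [([265.0, 173.0], 0.79)]
glue_brush [([259.0, 283.0], 0.95)]
glue_brush [([301.0, 295.0], 0.69)]
```

Request:
{"fn": "send_rows", "kwargs": {"increments": [0, 0, -12, 8.2, -1, 0, 0, -12, 8.2, -1, 0, 0, -12, 8.2, -1, 0, 0, -12, 8.2, -1, 0, 0, -12, 8.2, -1, 0, 0, -12, 8.2, -1, 0, 0, -12, 8.2, -1, 0, 0, -12, 8.2, -1, 0, 0, -12, 8.2, -1, 0, 0, -12, 8.2, -1, 0, 0, -12, 8.2, -1, -22, 39, 0, 0, -1, -22, 39, 0, 0, -1, -22, 39, 0, 0, -1, -22, 39, 0, 0, -1, -22, 39, 0, 0, -1, -22, 39, 0, 0, -1, -22, 39, 0, 0, -1, -22, 39, 0, 0, -1, -22, 39, 0, 0, -1], "force": 20}}

```text
t: 3.3
tool_pos: [0.4189, 0.2313, 0.3589]
tcp_rot: [[0.242, 0.97, 0.001], [0.97, -0.242, 0.0], [0.001, 0.0, -1.0]]
wrist_force: [1.0, 0.6, 0.7]
grip_width: 0.0916
gripper_force: 0.0
```

Request:
{"fn": "send_rows", "kwargs": {"increments": [-22, 39, 0, 0, -1, -22, 39, 0, 0, -1, -22, 39, 0, 0, -1, -22, 39, 0, 0, -1, -20, 36, 0, 0, -1, 0, 0, 0, 0, -1]}}

```text
t: 3.9
tool_pos: [0.5807, 0.0777, 0.3568]
tcp_rot: [[0.247, 0.969, -0.002], [0.969, -0.247, -0.001], [-0.002, -0.001, -1.0]]
wrist_force: [0.2, 0.0, -0.3]
grip_width: 0.0919
gripper_force: 0.0
```

Run:
```python
from h import *
S=read_camera("side");T=read_camera("top");s=get_state()
print(s["t"],s["tool_pos"],s["tcp_rot"],s["joint_positions"],s["wrist_force"])
f=lambda im,x,y,w,h:cv2.resize(im[y:y+h,x:x+w,::-1],(400,300),interpolation=cv2.INTER_CUBIC)
cv2.imwrite("pics/crop1.png",np.hstack([f(S["pixels"],235,90,160,120),f(T["pixels"],190,165,160,120)]))
print(proj(S,s["tool_pos"]),proj(T,s["tool_pos"]))
```

```text
4.0 [0.5782 0.081  0.3579] [[ 0.2434  0.9699 -0.0015]
 [ 0.9699 -0.2434  0.0004]
 [-0.     -0.0016 -1.    ]] [ 0.4458 22.9178 62.067   0.0219 95.1027 14.5374] [-0.3778  0.8048  0.0188]
[316.1489 128.2836] [270.9727 214.5788]
```

View pics/crop1.png

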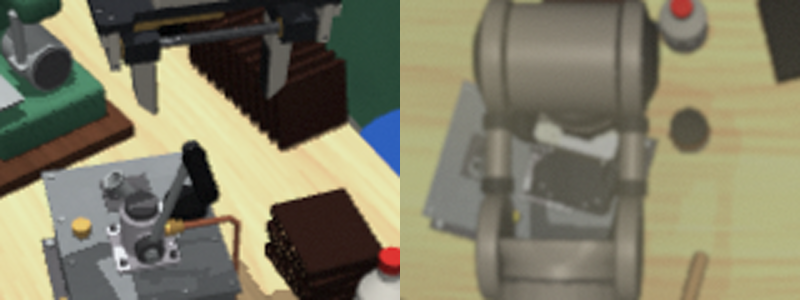

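The fingers straddle the lever grip: finger midpoint near side (319,124), grip at (315,160). Descending and closing.

Request:
{"fn": "send_rows", "kwargs": {"increments": [-1, 0, 20, 0, -1, -1, 0, 20, 0, -1, -1, 0, 20, 0, -1, 0, 0, 20, 0, -1, 0, 0, 17, 0, -1, 0, 0, 10, 0, -1, 0, 0, 0, 0, 0.5, 0, 0, 0, 0, 0.8, 0, 0, 0, 0, 0.8, 0, 0, 0, 0, 0.8, 0, 0, 0, 0, 0.8, 0, 0, 0, 0, 0.8], "force": 15}}

```text
t: 5.2
tool_pos: [0.5774, 0.0787, 0.252]
tcp_rot: [[0.242, 0.97, 0.001], [0.97, -0.242, 0.0], [0.0, 0.0, -1.0]]
wrist_force: [-0.0, 0.3, -0.8]
grip_width: 0.0485
gripper_force: 0.0
```

Run:
```python
from h import *
s=get_state();print(s["t"],s["tool_pos"],s["grip_width"],s["gripper_force"],s["wrist_force"],s["wrist_torque"])
S=read_camera("side");cv2.imwrite("pics/crop2.png",cv2.resize(S["pixels"][90:210,235:395,::-1],(640,480),interpolation=cv2.INTER_CUBIC))
```

```text
5.2 [0.5774 0.0787 0.252 ] 0.048504295406094806 0.0 [-0.0036  0.3284 -0.7818] [-0.0535  0.029   0.0577]
```

View pics/crop2.png

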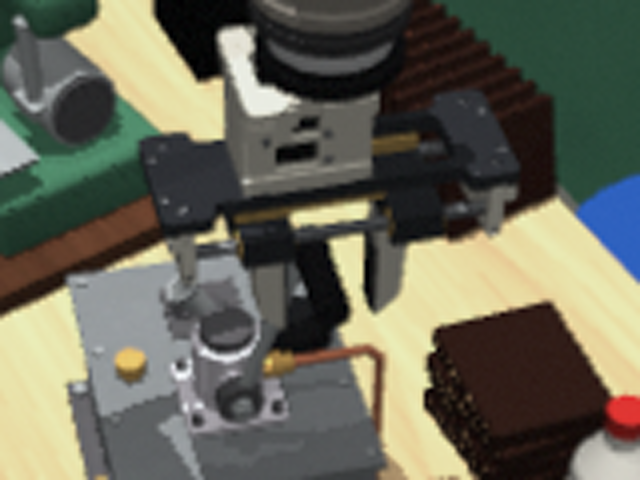

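The fingers are still closing, with the black grip between them at crop (320,290). I'll continue.

Request:
{"fn": "send_rows", "kwargs": {"increments": [0, 0, 0, 0, 0.9, 0, 0, 0, 0, 0.9, 0, 0, 0, 0, 0.9, 0, 0, 0, 0, 0.9, 0, 0, 0, 0, 0.9, 0, 0, 0, 0, 0.9]}}

```text
t: 5.85
tool_pos: [0.5764, 0.0789, 0.2516]
tcp_rot: [[0.242, 0.97, -0.002], [0.97, -0.242, 0.0], [-0.0, -0.002, -1.0]]
wrist_force: [-4.6, 0.2, 2.0]
grip_width: 0.0215
gripper_force: 15.0
```

Run:
```python
from h import *
s=get_state();print(s["t"],s["tool_pos"],s["grip_width"],s["gripper_force"],s["wrist_force"],s["wrist_torque"])
# arc rows: rest angle 20deg back ; tool y = oiler x, tool z down
th=np.linspace(0,1.05,22);a=np.radians(20)-th
y=125*np.sin(a);z=-125*np.cos(a)
print(np.c_[np.diff(y),np.diff(z)].round(1).tolist())
```

```text
5.85 [0.5764 0.0789 0.2516] 0.021491007243787098 15.000067502260208 [-4.6432  0.2489  1.9959] [0.0189 0.8459 0.0141]
[[-5.9, -2.0], [-6.0, -1.7], [-6.1, -1.4], [-6.2, -1.1], [-6.2, -0.8], [-6.2, -0.5], [-6.2, -0.2], [-6.2, 0.2], [-6.2, 0.5], [-6.2, 0.8], [-6.2, 1.1], [-6.1, 1.4], [-6.0, 1.7], [-5.9, 2.0], [-5.8, 2.3], [-5.7, 2.6], [-5.6, 2.9], [-5.4, 3.1], [-5.2, 3.4], [-5.1, 3.7], [-4.9, 3.9]]
```

Request:
{"fn": "send_rows", "kwargs": {"increments": [0, -5.9, -2, 0, 0.9, 0, -6, -1.7, 0, 0.9, 0, -6.1, -1.4, 0, 0.9, 0, -6.2, -1.1, 0, 0.9, 0, -6.2, -0.8, 0, 0.9, 0, -6.2, -0.5, 0, 0.9, 0, -6.2, -0.2, 0, 0.9, 0, -6.2, 0.2, 0, 0.9, 0, -6.2, 0.5, 0, 0.9, 0, -6.2, 0.8, 0, 0.9, 0, -6.2, 1.1, 0, 0.9, 0, -6.1, 1.4, 0, 0.9, 0, -6, 1.7, 0, 0.9, 0, -5.9, 2, 0, 0.9], "force": 25}}

```text
t: 7.25
tool_pos: [0.4983, 0.0992, 0.2547]
tcp_rot: [[0.242, 0.97, 0.013], [0.97, -0.242, -0.0], [0.003, 0.013, -1.0]]
wrist_force: [10.0, -0.4, 4.2]
grip_width: 0.0211
gripper_force: 25.0
```

Request:
{"fn": "send_rows", "kwargs": {"increments": [0, -5.8, 2.3, 0, 0.9, 0, -5.7, 2.6, 0, 0.9, 0, -5.6, 2.9, 0, 0.9, 0, -5.4, 3.1, 0, 0.9, 0, -5.2, 3.4, 0, 0.9, 0, -5.1, 3.7, 0, 0.9, 0, -4.9, 3.9, 0, 0.9, 0, -1, 1, 0, 0.9, 0, 0, 0, 0, 0.9, 0, 0, 0, 0, 0.9, 0, 0, 0, 0, 0.9]}}

```text
t: 8.35
tool_pos: [0.4609, 0.1088, 0.2317]
tcp_rot: [[0.242, 0.97, 0.013], [0.97, -0.242, 0.0], [0.003, 0.012, -1.0]]
wrist_force: [7.0, -0.2, 6.5]
grip_width: 0.0212
gripper_force: 25.0
```

Run:
```python
from h import *
s=get_state();print(s["t"],s["tool_pos"],s["grip_width"],s["gripper_force"],s["wrist_force"])
d=s["tool_pos"]-np.array([.5764,.0789,.2516]);ox=np.array([.97,-.2436,0]);print("dx",d@ox,"dz",d[2])
print(np.degrees(np.arctan2(.0428+d@ox,.1175+d[2])), np.hypot(.0428+d@ox,.1175+d[2]))
S=read_camera("side");cv2.imwrite("pics/crop3.png",cv2.resize(S["pixels"][90:210,235:395,::-1],(640,480),interpolation=cv2.INTER_CUBIC))
```

```text
8.35 [0.4609 0.1088 0.2317] 0.021185985753816562 25.00120460987091 [ 6.9669 -0.1533  6.4903]
dx -0.11929568893727929 dz -0.01990106721746271
-38.088492177944794 0.12400460518174002
```

View pics/crop3.png

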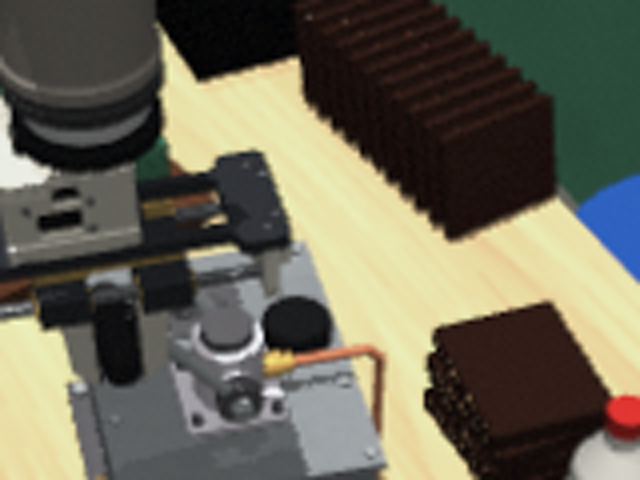

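Lever gripped at crop (120,345), leaning well forward, about 1.01 rad by the TCP. I'll add a little more stroke for margin, hold, then ease back.

Request:
{"fn": "send_rows", "kwargs": {"increments": [0, -2, 1.6, 0, 0.9, 0, -1, 0.8, 0, 0.9, 0, 0, 0, 0, 0.9, 0, 0, 0, 0, 0.9, 0, 4, -3.4, 0, 0.9, 0, 4.9, -3.9, 0, 0.9, 0, 5.1, -3.7, 0, 0.9, 0, 5.2, -3.4, 0, 0.9, 0, 5.4, -3.1, 0, 0.9, 0, 5.6, -2.9, 0, 0.9, 0, 5.7, -2.6, 0, 0.9, 0, 5.8, -2.3, 0, 0.9]}}

```text
t: 9.6
tool_pos: [0.4947, 0.0993, 0.2519]
tcp_rot: [[0.242, 0.97, 0.0], [0.97, -0.242, -0.0], [0.0, 0.0, -1.0]]
wrist_force: [3.4, 0.1, -1.4]
grip_width: 0.0217
gripper_force: 25.0
```

Request:
{"fn": "send_rows", "kwargs": {"increments": [0, 5.9, -2, 0, 0.9, 0, 6, -1.7, 0, 0.9, 0, 6.1, -1.4, 0, 0.9, 0, 6.2, -1.1, 0, 0.9, 0, 6.2, -0.8, 0, 0.9, 0, 6.2, -0.5, 0, 0.9, 0, 6.2, -0.2, 0, 0.9, 0, 6.2, 0.2, 0, 0.9, 0, 6.2, 0.5, 0, 0.9, 0, 6.2, 0.8, 0, 0.9, 0, 6.2, 1.1, 0, 0.9, 0, 6.1, 1.4, 0, 0.9, 0, 6, 1.7, 0, 0.9, 0, 5.9, 2, 0, 0.9, 0, 1, 0, 0, 0.9, 0, 0, 0, 0, 0.9, 0, 0, 0, 0, 0.9, 0, 0, 0, 0, 0.9]}}

```text
t: 11.4
tool_pos: [0.5765, 0.0789, 0.2518]
tcp_rot: [[0.241, 0.97, -0.004], [0.97, -0.241, 0.001], [-0.0, -0.004, -1.0]]
wrist_force: [-9.4, -2.7, 4.5]
grip_width: 0.0216
gripper_force: 25.0
```

Run:
```python
from h import *
s=get_state();print(s["t"],s["tool_pos"],s["grip_width"],s["gripper_force"],s["wrist_force"],s["wrist_torque"])
```

```text
11.4 [0.5765 0.0789 0.2518] 0.021584968109033882 25.002785325050354 [-9.4275 -2.7003  4.5311] [-0.5451  1.9476 -0.0554]
```

Request:
{"fn": "send_rows", "kwargs": {"increments": [0, 0, 0, 0, -1, 0, 0, 0, 0, -1, 0, 0, 0, 0, -1, 0, 0, 0, 0, -1, 0, 0, -20, 0, -1, 0, 0, -35, 0, -1, 0, 0, -35, 0, -1, 0, 0, 0, 8.32, -1, 0, 0, 0, 8.32, -1, 0, 0, 0, 8.32, -1, 0, 0, 0, 8.32, -1, 0, 0, 0, 8.32, -1, 0, 0, 0, 8.32, -1, 0, 0, 0, 8.32, -1, 0, 0, 0, 8.32, -1, 0, 0, 0, 8.32, -1, -13.1, 38.6, 0, 0, -1, -13.1, 38.6, 0, 0, -1, -13.1, 38.6, 0, 0, -1, -13.1, 38.6, 0, 0, -1]}}

```text
t: 13.4
tool_pos: [0.5286, -0.0781, 0.3418]
tcp_rot: [[1.0, 0.02, 0.001], [0.02, -1.0, 0.0], [0.001, -0.0, -1.0]]
wrist_force: [0.6, -0.1, -0.8]
grip_width: 0.0919
gripper_force: 0.0
```

Request:
{"fn": "send_rows", "kwargs": {"increments": [-13.1, 38.6, 0, 0, -1, -13.1, 38.6, 10, 0, -1, -13.1, 38.6, 20, 0, -1, -13.1, 38.6, 30, 0, -1, 0, 0, 30, 0, -1, 0, 0, 30, 0, -1, 0, 0, 20, 0, -1, 0, 0, 0, 0, -1]}}

```text
t: 14.2
tool_pos: [0.4785, -0.2311, 0.1993]
tcp_rot: [[1.0, 0.019, -0.004], [0.019, -1.0, 0.003], [-0.004, -0.004, -1.0]]
wrist_force: [-1.0, -0.6, -0.4]
grip_width: 0.0915
gripper_force: 0.0
```

Run:
```python
from h import *
S=read_camera("side");T=read_camera("top");s=get_state()
print(s["t"],s["tool_pos"],s["tcp_rot"],s["joint_positions"],s["grip_width"])
P=[.4797,-.2312,.0495]
print(proj(S,P),proj(T,P))
im=S["pixels"].copy()
c,sn=np.cos(.0203),np.sin(.0203)
for x in(-.027,.025,.05,.173):
    q=proj(S,[P[0]+x*c,P[1]+x*sn,.0495]);cv2.circle(im,tuple(np.int32(q*16)),10,(0,255,0),-1,shift=4)
cv2.imwrite("pics/crop4.png",cv2.resize(im[260:380,270:430,::-1],(800,600),interpolation=cv2.INTER_CUBIC))
for l in("lever_grip","guide_tube"):
  print(l,[(np.round(d["position"],1).tolist(),round(d["confidence"],2)) for p in(S,T) for d in tip_of(p,l)[:2]])
```

```text
14.3 [ 0.4802 -0.232   0.2026] [[ 0.9998  0.0197  0.0007]
 [ 0.0197 -0.9998 -0.0001]
 [ 0.0007  0.0001 -1.    ]] [-34.0328  21.6097  88.2705   0.0181  70.0842  54.8321] 0.09174398837623432
[342.6618 335.8615] [379.6027 264.9207]
lever_grip [([318.1, 159.9], 0.75), ([196.2, 183.1], 0.19), ([276.2, 221.8], 0.85)]
guide_tube [([220.8, 232.8], 0.56)]
```

View pics/crop4.png

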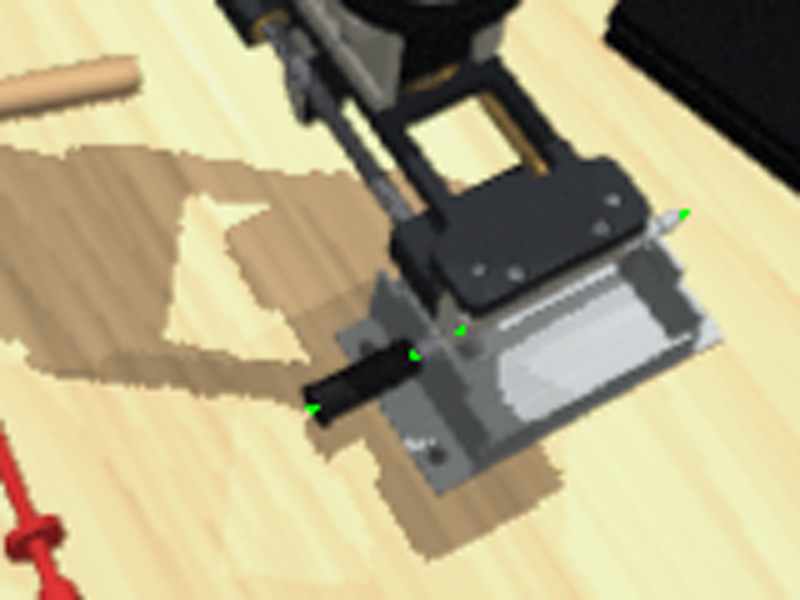

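The projected gauge points (grip end, grip front, collar, tip) fall on the black gauge in the picture. Descending to grasp.

Request:
{"fn": "send_rows", "kwargs": {"increments": [0, 0, 30, 0, -1, 0, 0, 30, 0, -1, 0, 0, 30, 0, -1, 0, 0, 30, 0, -1, 0, 0, 25, 0, -1, 0, 0, 17, 0, -1, 0, 0, 10, 0, 0, 0, 0, 0, 0, 0.3, 0, 0, 0, 0, 0.9, 0, 0, 0, 0, 0.9, 0, 0, 0, 0, 0.9, 0, 0, 0, 0, 0.9, 0, 0, 0, 0, 0.9, 0, 0, 0, 0, 0.9, 0, 0, 0, 0, 0.9, 0, 0, 0, 0, 0.9, 0, 0, 0, 0, 0.9], "force": 3}}

```text
t: 16.2
tool_pos: [0.4797, -0.2318, 0.03]
tcp_rot: [[1.0, 0.02, 0.0], [0.02, -1.0, 0.0], [0.0, -0.0, -1.0]]
wrist_force: [0.0, -0.1, 0.1]
grip_width: 0.0178
gripper_force: 3.0
```

Run:
```python
from h import *
s=get_state();print(s["t"],s["tool_pos"],s["grip_width"],s["gripper_force"],s["wrist_force"],s["wrist_torque"])
# arc about back notch (gauge x=150): pitch a
a=np.radians(np.linspace(0,60,21));x=-150*np.cos(a);z=-150*np.sin(a)
print(np.c_[np.diff(x),np.diff(z)].round(1).tolist())
```

```text
16.2 [ 0.4797 -0.2318  0.03  ] 0.017798765586167886 2.997402772307396 [ 0.0426 -0.114   0.069 ] [-0.0983  0.2132  0.0578]
[[0.2, -7.9], [0.6, -7.8], [1.0, -7.8], [1.4, -7.7], [1.8, -7.6], [2.2, -7.5], [2.6, -7.4], [3.0, -7.3], [3.4, -7.1], [3.7, -6.9], [4.1, -6.7], [4.4, -6.5], [4.8, -6.2], [5.1, -6.0], [5.4, -5.7], [5.7, -5.4], [6.0, -5.1], [6.2, -4.8], [6.5, -4.4], [6.7, -4.1]]
```

Request:
{"fn": "send_rows", "kwargs": {"increments": [0.2, 0, -7.9, 0, 0.9, 0.6, 0, -7.8, 0, 0.9, 1, 0, -7.8, 0, 0.9, 1.4, 0, -7.7, 0, 0.9, 1.8, 0, -7.6, 0, 0.9, 2.2, 0, -7.5, 0, 0.9, 2.6, 0, -7.4, 0, 0.9, 3, 0, -7.3, 0, 0.9, 0, 0, 0, 0, 0.9]}}

```text
t: 17.1
tool_pos: [0.4935, -0.2319, 0.0922]
tcp_rot: [[1.0, 0.02, 0.002], [0.02, -1.0, -0.001], [0.002, 0.001, -1.0]]
wrist_force: [0.8, 1.0, -0.9]
grip_width: 0.0176
gripper_force: 3.0
```

Run:
```python
from h import *
S=read_camera("side");s=get_state()
print(s["t"],s["tool_pos"],s["grip_width"],s["gripper_force"],s["wrist_force"],s["wrist_torque"])
g=s["tool_pos"]+[0,0,.019];im=S["pixels"].copy()
for deg,c in((0,(255,0,0)),(24,(0,255,0))):
    a=np.radians(deg)
    q=proj(S,g+.173*np.array([np.cos(a),.02*np.cos(a),-np.sin(a)]));print(deg,q);cv2.circle(im,tuple(np.int32(q*16)),10,c,-1,shift=4)
for l in("gauge_tip","collar_seat"):print(l,[(np.round(d["position"],1).tolist(),round(d["confidence"],2)) for d in tip_of(S,l)[:4]])
cv2.imwrite("pics/crop5.png",cv2.resize(im[240:360,300:460,::-1],(800,600),interpolation=cv2.INTER_CUBIC))
```

```text
17.15 [ 0.493  -0.2317  0.0915] 0.018038582797645475 2.9988081380724907 [0.7745 0.7018 0.1649] [0.0245 0.0423 0.0495]
0 [416.1085 285.9357]
24 [405.2307 304.8428]
gauge_tip [([260.1, 322.9], 0.68), ([403.9, 306.6], 0.62), ([203.8, 212.8], 0.58)]
collar_seat [([196.1, 245.3], 0.86), ([277.0, 368.2], 0.77), ([315.6, 161.9], 0.73), ([369.3, 313.6], 0.45)]
```

View pics/crop5.png

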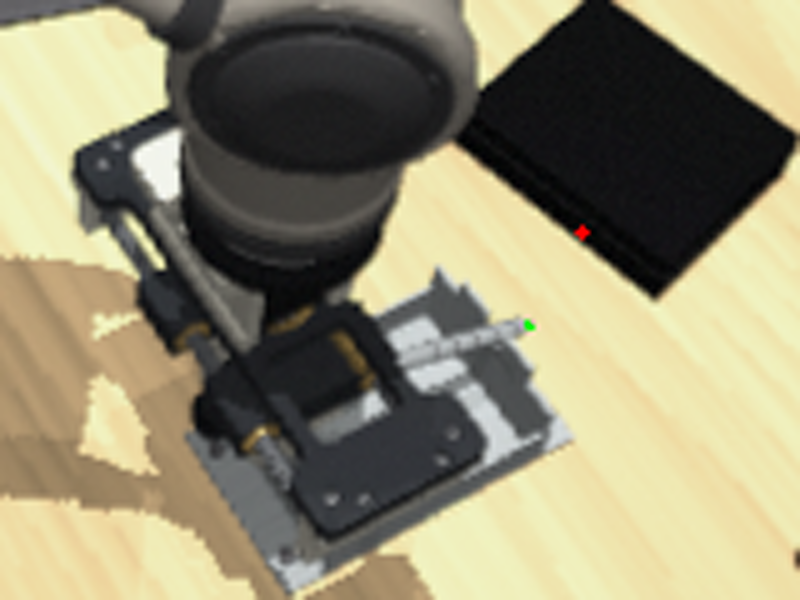

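The tip is at the 24° point (crop (530,325)), so the gauge pivots in the light grip and rests in the notch. I'll continue the arc to 60° and then tighten.

Request:
{"fn": "send_rows", "kwargs": {"increments": [3.4, 0, -7.1, 0, 0.9, 3.7, 0, -6.9, 0, 0.9, 4.1, 0, -6.7, 0, 0.9, 4.4, 0, -6.5, 0, 0.9, 4.8, 0, -6.2, 0, 0.9, 5.1, 0, -6, 0, 0.9, 5.4, 0, -5.7, 0, 0.9, 5.7, 0, -5.4, 0, 0.9, 6, 0, -5.1, 0, 0.9, 6.2, 0, -4.8, 0, 0.9, 6.5, 0, -4.4, 0, 0.9, 6.7, 0, -4.1, 0, 0.9, 0, 0, 0, 0, 0.9, 0, 0, 0, 0, 0.9]}}

```text
t: 18.65
tool_pos: [0.5546, -0.2303, 0.1598]
tcp_rot: [[1.0, 0.02, -0.0], [0.02, -1.0, 0.0], [-0.0, -0.0, -1.0]]
wrist_force: [-1.1, 0.4, -1.8]
grip_width: 0.018
gripper_force: 3.0
```

Request:
{"fn": "send_rows", "kwargs": {"increments": [0, 0, 0, 0, 0.9, 0, 0, 0, 0, 0.9, 0, 0, -20, 0, 0.9, 0, 0, -40, 0, 0.9, 0, 0, -40, 0, 0.9, 0, 0, -40, 0, 0.9, 0, 0, -20, 0, 0.9, 0, 0, 0, 0, 0.9, 0, 0, 0, 0, 0.9], "force": 30}}

```text
t: 19.55
tool_pos: [0.554, -0.2303, 0.3188]
tcp_rot: [[1.0, 0.019, -0.002], [0.019, -1.0, 0.001], [-0.002, -0.001, -1.0]]
wrist_force: [0.6, -0.1, -2.1]
grip_width: 0.0175
gripper_force: 30.0
```

Run:
```python
from h import *
S=read_camera("side");T=read_camera("top");s=get_state()
print(s["t"],s["tool_pos"],s["grip_width"],s["gripper_force"],s["wrist_force"],s["wrist_torque"])
g=s["tool_pos"]+[0,0,.019];im=S["pixels"].copy()
for deg,c in((50,(255,0,0)),(60,(0,255,0)),(70,(0,0,255))):
    a=np.radians(deg)
    for L in(.173,.05):
        q=proj(S,g+L*np.array([np.cos(a),.02*np.cos(a),-np.sin(a)]));cv2.circle(im,tuple(np.int32(q*16)),10,c,-1,shift=4);print(deg,L,q)
for l in("gauge_tip","collar_seat"):print(l,[(np.round(d["position"],1).tolist(),round(d["confidence"],2)) for d in tip_of(S,l)[:4]])
q=proj(S,g).astype(int);x,y=q[0]-60,q[1]-60
cv2.imwrite("pics/crop6.png",cv2.resize(im[y:y+120,x:x+160,::-1],(800,600),interpolation=cv2.INTER_CUBIC));print(x,y)
```

```text
19.65 [ 0.5537 -0.2301  0.3176] 0.017279822336773925 29.999609291553497 [-0.7452  0.1294 -2.2286] [-0.0672  0.2812 -0.0025]
50 0.173 [424.2587 261.4172]
50 0.05 [400.4599 248.5273]
60 0.173 [413.0353 271.05  ]
60 0.05 [396.8485 251.6956]
70 0.173 [401.2869 279.876 ]
70 0.05 [393.0208 254.5862]
gauge_tip [([257.8, 323.0], 0.93), ([411.5, 267.9], 0.7)]
collar_seat [([278.0, 370.2], 0.65), ([198.3, 245.3], 0.63), ([396.8, 251.9], 0.42)]
329 182
```

View pics/crop6.png

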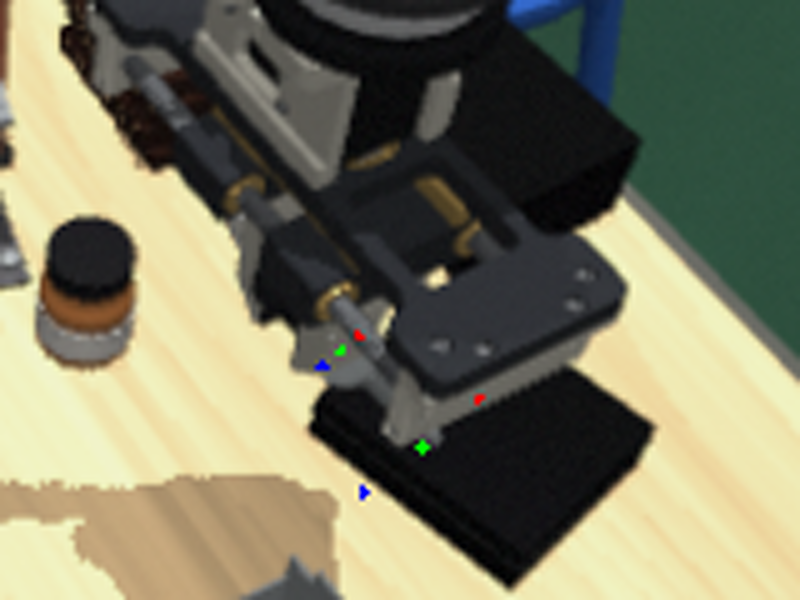

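The collar and tip found by the network, (396.8,251.9) and (411.5,268), match the 60° prediction, so the gauge is held about 60° nose-down. Next I'll refine the oiler pose from the lid edges.

Run:
```python
from h import *
from scipy.ndimage import map_coordinates,gaussian_filter
S=read_camera("side");T=read_camera("top")
x0=np.array([.5596,.1885,-.246])
C={'fl':(-.08,.105,.12),'bl':(.08,.105,.12),'br':(.08,-.105,.12),'fr':(-.08,-.105,.12)}
edges=[(S,'fl','fr'),(S,'fr','br'),(S,'fl','bl'),(T,'fl','bl'),(T,'bl','br'),(T,'fl','fr'),(T,'fr','br')]
gray={id(p):gaussian_filter(p["pixels"].astype(float).mean(2),.7) for p in(S,T)}
def samples(x):
    out=[]
    for k,(p,a,b) in enumerate(edges):
        for u in np.linspace(.08,.92,30):
            P=np.array(C[a])*(1-u)+np.array(C[b])*u
            q=proj(p,place(x,P));q2=proj(p,place(x,np.array(C[b])))-proj(p,place(x,np.array(C[a])))
            n=np.array([-q2[1],q2[0]])/np.hypot(*q2);t=np.arange(-3.5,3.51,.1)
            v=map_coordinates(gray[id(p)],[q[1]+t*n[1],q[0]+t*n[0]],order=1);g=np.abs(np.gradient(v))
            i=g.argmax()
            if 2<i<len(t)-3 and g[i]>1.0: out.append((k,p,P,n,q+t[i]*n))
    return out
G=np.array((.0428,-.101,.2695));M=np.array((-.0144,.055,.145))
x=x0.copy()
for it in range(6):
    o=samples(x)
    def r(y):
        e=np.array([n@(proj(p,place(y,P))-q) for k,p,P,n,q in o])
        dx=R.from_euler('z',y[2]).inv().apply(np.r_[.5764-y[0],.0789-y[1],0])[0]-.0428
        return np.r_[e,dx*1000*3]
    s=least_squares(r,x,loss='soft_l1',f_scale=.5);x=s.x
e=r(x)
for k in range(len(edges)):
    m=np.array([o_[0]==k for o_ in o]);print(edges[k][1:],m.sum(),np.median(e[:-1][m]) if m.any() else None)
print(x,np.degrees(x[2]),"dx",e[-1]/3,"grip",place(x,G),"mouth",place(x,M),proj(S,place(x,M)),proj(T,place(x,M)))
# direct: triangulate mouth from pixels
for qs,qt in(((280.6,161.6),(221.5,230.6)),):
    f=least_squares(lambda P:np.r_[proj(S,P)-qs,proj(T,P)-qt],[.56,.245,.145]);print("tri",f.x,f.fun)
for l in("guide_tube","lever_grip"):
  print(l,[(np.round(d["position"],1).tolist(),round(d["confidence"],2)) for p in(S,T) for d in tip_of(p,l)[:2]])
print(get_state()["t"])
```

```text
('fl', 'fr') 30 0.10393700115658648
('fr', 'br') 30 -0.20141052695401
('fl', 'bl') 24 2.051647053324534
('fl', 'bl') 21 2.5013582405207933
('bl', 'br') 16 -1.1484077928168863
('fl', 'fr') 16 -0.7480969271235223
('fr', 'br') 26 -0.7982173080970028
[ 0.5544  0.1875 -0.2443] -13.997468834063875 dx 4.819029770857262 grip [0.5715 0.0791 0.2695] mouth [0.5537 0.2443 0.145 ] [277.9321 162.391 ] [221.7274 233.1315]
tri [0.5617 0.2455 0.1435] [-0.1124  0.0156  0.0462 -0.116 ]
guide_tube [([279.0, 162.0], 0.6), ([219.1, 232.2], 0.48)]
lever_grip [([344.9, 249.8], 0.63), ([273.9, 225.6], 0.58), ([444.4, 221.4], 0.21)]
20.05
```

Request:
{"fn": "send_rows", "kwargs": {"increments": [0, 0, 0, 7.6, 0.9, 0, 0, 0, 7.6, 0.9, -37.3, -11.3, -10.5, 0, 0.9, -37.3, -11.3, -10.5, 0, 0.9, -37.3, -11.3, -10.5, 0, 0.9, -37.3, -11.3, -10.5, 0, 0.9, -10.2, -40.8, 0, 0, 0.9, -10.2, -40.8, 0, 0, 0.9, -10.2, -40.8, 0, 0, 0.9, -10.2, -40.8, 0, 0, 0.9, -10.2, -40.8, 0, 0, 0.9, -10.2, -40.8, 0, 0, 0.9, -10.2, -40.8, 0, 0, 0.9, -10.2, -40.8, 0, 0, 0.9, -10.2, -40.8, 0, 0, 0.9, -10.2, -40.8, 0, 0, 0.9, 0, 0, 0, 0, 0.9, 0, 0, 0, 0, 0.9], "force": 30}}

```text
t: 21.85
tool_pos: [0.4207, 0.2709, 0.3617]
tcp_rot: [[0.97, -0.241, -0.0], [-0.241, -0.97, -0.0], [-0.0, 0.001, -1.0]]
wrist_force: [-0.1, -0.6, -1.9]
grip_width: 0.0173
gripper_force: 30.0
```

Run:
```python
from h import *
S=read_camera("side");T=read_camera("top");s=get_state()
print(s["t"],s["tool_pos"],s["tcp_rot"],s["joint_positions"],s["grip_width"])
t=np.array([.4639,.2689,.2975]);print("to go (tool mm)",s["tcp_rot"].T@(t-s["tool_pos"])*1e3)
g=s["tool_pos"]+[0,0,.019];ox=s["tcp_rot"][:,0]
for deg in(55,60,65):
    a=np.radians(deg);print(deg,[ (proj(p,g+L*(np.cos(a)*ox-np.array([0,0,np.sin(a)])))).round(1).tolist() for p in(S,T) for L in(.173,.053)])
for p in(S,T):
  for l in("gauge_tip","collar_seat","guide_tube"):print(l,[(np.round(d["position"],1).tolist(),round(d["confidence"],2)) for d in tip_of(p,l)[:4]])
```

```text
21.95 [0.4211 0.2696 0.3621] [[ 0.9698 -0.2437  0.0001]
 [-0.2437 -0.9698 -0.0004]
 [ 0.0002  0.0003 -1.    ]] [ 23.8534  12.9469  75.4851  -0.022   91.572  127.9597] 0.017541074273125085
to go (tool mm) [41.6952 -9.7983 64.5594]
55 [[262.2, 137.8], [228.6, 107.5], [214.3, 241.9], [198.6, 263.6]]
60 [[257.4, 141.2], [227.0, 108.7], [213.5, 246.7], [198.4, 265.1]]
65 [[252.4, 144.2], [225.3, 109.7], [212.6, 251.5], [198.1, 266.7]]
gauge_tip [([259.6, 326.2], 0.85), ([257.8, 141.4], 0.79), ([203.1, 210.8], 0.66)]
collar_seat [([278.7, 365.8], 0.87), ([196.6, 246.4], 0.78), ([227.2, 107.1], 0.68)]
guide_tube [([277.2, 158.4], 0.57), ([258.5, 141.9], 0.4)]
gauge_tip [([215.1, 247.1], 0.62), ([330.0, 313.2], 0.62), ([211.7, 308.8], 0.52)]
collar_seat [([368.8, 312.8], 0.61), ([200.1, 264.0], 0.6)]
guide_tube [([223.0, 232.4], 0.49)]
```

The gauge is confirmed at 60°: tip found at side (257.8,141.4), predicted (257.4,141.2). Moving to the pre-insert point, 25 mm before the mouth.

Request:
{"fn": "send_rows", "kwargs": {"increments": [10.4, -2.4, 16, 0, 0.9, 10.4, -2.4, 16, 0, 0.9, 10.4, -2.5, 16.2, 0, 0.9, 10.4, -2.5, 16.2, 0, 0.9, 0, 0, 0, 0, 0.9, 0, 0, 0, 0, 0.9]}}

```text
t: 22.85
tool_pos: [0.4637, 0.2694, 0.2978]
tcp_rot: [[0.97, -0.244, -0.001], [-0.244, -0.97, -0.0], [-0.001, 0.0, -1.0]]
wrist_force: [-0.1, 0.7, -1.9]
grip_width: 0.0172
gripper_force: 30.0
```

Run:
```python
from h import *
S=read_camera("side");T=read_camera("top");s=get_state()
print(s["t"],s["tool_pos"]);ox=s["tcp_rot"][:,0];a=np.radians(60);d=np.cos(a)*ox-np.array([0,0,np.sin(a)])
tip=s["tool_pos"]+[0,0,.019]+.173*d;M=np.array([.560,.245,.145]);print("tip",tip,"gap",M-tip, (M-tip)@d)
out=[]
for p,(cx,cy) in((S,(270,152)),(T,(220,235))):
    for l in("gauge_tip","guide_tube"):print(l,[(np.round(e["position"],1).tolist(),round(e["confidence"],2)) for e in tip_of(p,l)[:3]])
    print("pred tip",proj(p,tip),"mouth",proj(p,M))
    k=10;im=cv2.resize(p["pixels"][cy-24:cy+24,cx-20:cx+20,::-1],(400,480),interpolation=cv2.INTER_CUBIC)
    for P,c in((tip,(0,0,255)),(M,(0,255,0))):
        q=(proj(p,P)-[cx-20,cy-24]+.5)*k;cv2.circle(im,tuple(np.int32(q)),3,c,-1)
    out.append(im)
cv2.imwrite("pics/crop7.png",np.hstack(out))
```

```text
22.95 [0.4638 0.2698 0.2988]
tip [0.5477 0.2488 0.1681] gap [ 0.0123 -0.0038 -0.0231] 0.026385680401151034
gauge_tip [([260.2, 323.8], 0.75), ([275.3, 156.8], 0.57), ([200.6, 214.7], 0.52)]
guide_tube [([363.4, 196.4], 0.66)]
pred tip [274.6272 155.4319] mouth [279.9578 161.5028]
gauge_tip [([331.3, 310.9], 0.67), ([210.0, 308.5], 0.66), ([276.2, 224.7], 0.66)]
guide_tube [([222.0, 232.0], 0.49)]
pred tip [218.5934 234.1469] mouth [221.5954 231.0016]
```

View pics/crop7.png

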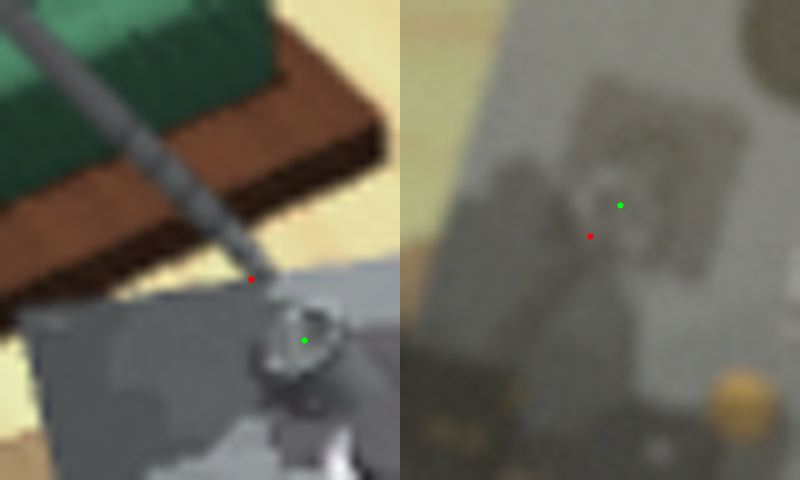

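In the side crop the rod tip is at (262,272) and the mouth ring is centred near (301,335), just ahead along the tube axis. The marks agree to about 1 px, with roughly 2 mm of bias along tool x. I'll insert gently with a 10 N grip so the gauge can pivot.

Request:
{"fn": "send_rows", "kwargs": {"increments": [-2, 0, 0, 0, 0.9, 3, 0, 5.2, 0, 0.9, 3, 0, 5.2, 0, 0.9, 3, 0, 5.2, 0, 0.9, 3, 0, 5.2, 0, 0.9, 2, 0, 3.5, 0, 0.9, 2, 0, 3.5, 0, 0.9, 2, 0, 3.5, 0, 0.9], "force": 10}}

```text
t: 23.95
tool_pos: [0.4795, 0.2658, 0.266]
tcp_rot: [[0.97, -0.243, 0.0], [-0.243, -0.97, 0.0], [-0.0, -0.0, -1.0]]
wrist_force: [-0.7, -0.1, -2.2]
grip_width: 0.0184
gripper_force: 10.0
```

Run:
```python
from h import *
s=get_state();print(s["t"],s["tool_pos"],s["wrist_force"],s["wrist_torque"],s["grip_width"],s["gripper_force"])
```

```text
23.95 [0.4795 0.2658 0.266 ] [-0.7052 -0.1425 -2.2148] [-0.0048  0.3264  0.0004] 0.018352103860106248 9.999460726976395
```

Request:
{"fn": "send_rows", "kwargs": {"increments": [2, 0, 3.5, 0, 0.9, 2, 0, 3.5, 0, 0.9, 2, 0, 3.5, 0, 0.9, 2, 0, 3.5, 0, 0.9, 2, 0, 3.5, 0, 0.9, 2, 0, 3.5, 0, 0.9]}}

```text
t: 24.55
tool_pos: [0.4911, 0.2629, 0.245]
tcp_rot: [[0.97, -0.243, -0.0], [-0.243, -0.97, 0.0], [-0.0, -0.0, -1.0]]
wrist_force: [-1.3, 0.2, -1.8]
grip_width: 0.0178
gripper_force: 10.0
```

Run:
```python
from h import *
s=get_state();print(s["t"],s["tool_pos"],s["wrist_force"],s["wrist_torque"],s["grip_width"],s["gripper_force"])
S=read_camera("side");a=np.radians(60);ox=s["tcp_rot"][:,0];d=np.cos(a)*ox-np.array([0,0,np.sin(a)]);g=s["tool_pos"]+[0,0,.019]
print("collar",[(np.round(e["position"],1).tolist(),round(e["confidence"],2)) for e in tip_of(S,"collar_seat")],proj(S,g+.053*d), "tip",[(np.round(e["position"],1).tolist(),round(e["confidence"],2)) for e in tip_of(S,"gauge_tip")],proj(S,g+.173*d))
```

```text
24.55 [0.4911 0.2629 0.245 ] [-1.3185  0.2045 -1.8347] [0.1187 0.3555 0.0441] 0.017824245970193324 10.000919848680496
collar [([277.3, 367.2], 0.8), ([261.8, 141.3], 0.72), ([193.4, 246.1], 0.58), ([279.5, 158.4], 0.21)] [260.9732 142.1119] tip [([204.7, 210.9], 0.73), ([259.3, 323.7], 0.55), ([285.5, 170.2], 0.51), ([375.0, 326.1], 0.26)] [286.0281 169.0581]
```

Request:
{"fn": "send_rows", "kwargs": {"increments": [3, 0, 5.2, 0, 0.9, 3, 0, 5.2, 0, 0.9, 3, 0, 5.2, 0, 0.9, 3, 0, 5.2, 0, 0.9, 3, 0, 5.2, 0, 0.9]}}

```text
t: 25.2
tool_pos: [0.5058, 0.2591, 0.2187]
tcp_rot: [[0.97, -0.243, -0.0], [-0.243, -0.97, -0.0], [-0.0, 0.0, -1.0]]
wrist_force: [0.2, -0.5, -1.6]
grip_width: 0.0172
gripper_force: 10.0
```

Run:
```python
from h import *
s=get_state();print(s["t"],s["tool_pos"],s["wrist_force"],s["wrist_torque"],s["grip_width"],s["gripper_force"])
```

```text
25.2 [0.5058 0.2591 0.2187] [ 0.2143 -0.4721 -1.6493] [0.0246 0.2794 0.0037] 0.0171525004968581 10.000569820404053
```

Request:
{"fn": "send_rows", "kwargs": {"increments": [3, 0, 5.2, 0, 0.9, 3, 0, 5.2, 0, 0.9, 3, 0, 5.2, 0, 0.9, 3, 0, 5.2, 0, 0.9, 3, 0, 5.2, 0, 0.9, 3, 0, 5.2, 0, 0.9, 3, 0, 5.2, 0, 0.9]}}

```text
t: 25.9
tool_pos: [0.5262, 0.2541, 0.1825]
tcp_rot: [[0.97, -0.243, 0.0], [-0.243, -0.97, 0.0], [0.0, -0.0, -1.0]]
wrist_force: [0.5, -1.3, -2.6]
grip_width: 0.0173
gripper_force: 10.0
```

Request:
{"fn": "send_rows", "kwargs": {"increments": [1.5, 0, 2.6, 0, 0.9, 1.5, 0, 2.6, 0, 0.9, 1, 0, 1.7, 0, 0.9]}}

```text
t: 26.2
tool_pos: [0.5299, 0.2531, 0.1758]
tcp_rot: [[0.97, -0.243, -0.0], [-0.243, -0.97, 0.0], [-0.0, -0.0, -1.0]]
wrist_force: [-0.6, -0.2, -2.0]
grip_width: 0.0174
gripper_force: 10.0
```

Run:
```python
from h import *
s=get_state();print(s["t"],s["tool_pos"],s["wrist_force"],s["wrist_torque"],s["grip_width"],s["gripper_force"])
```

```text
26.2 [0.5299 0.2531 0.1758] [-0.6014 -0.223  -2.043 ] [-0.0239  0.2406 -0.0598] 0.017437421739479857 9.999574273824692
```

Request:
{"fn": "send_rows", "kwargs": {"increments": [0.8, 0, 1.3, 0, 0.9, 0.8, 0, 1.3, 0, 0.9, 0.8, 0, 1.3, 0, 0.9, 0.8, 0, 1.3, 0, 0.9, 0, 0, 0, 0, 0.9]}}

```text
t: 26.7
tool_pos: [0.533, 0.2525, 0.1732]
tcp_rot: [[0.97, -0.243, 0.002], [-0.243, -0.97, 0.001], [0.002, -0.001, -1.0]]
wrist_force: [-3.9, -1.0, 11.4]
grip_width: 0.0174
gripper_force: 10.0
```

Run:
```python
from h import *
s=get_state();print(s["t"],s["tool_pos"],s["wrist_force"],s["wrist_torque"],s["grip_width"],s["gripper_force"])
```

```text
26.7 [0.533  0.2525 0.1732] [-3.9485 -0.9552 11.4267] [-0.3722  1.065  -0.075 ] 0.017400245499578307 10.007742941379547
```

The collar is seated: 13 N of push at TCP z 0.173, predicted 0.172. I'll hold, then draw it out along the tube.

Request:
{"fn": "send_rows", "kwargs": {"increments": [0, 0, 0.4, 0, 0.9, 0, 0, 0, 0, 0.9, 0, 0, 0, 0, 0.9, 0, 0, 0, 0, 0.9, 0, 0, 0, 0, 0.9, -1, 0, -1.7, 0, 0.9, -1, 0, -1.7, 0, 0.9, -2, 0, -3.5, 0, 0.9, -3, 0, -5.2, 0, 0.9, -3, 0, -5.2, 0, 0.9, -3, 0, -5.2, 0, 0.9, -3, 0, -5.2, 0, 0.9, -3, 0, -5.2, 0, 0.9]}}

```text
t: 28.0
tool_pos: [0.5142, 0.2571, 0.2038]
tcp_rot: [[0.97, -0.243, 0.0], [-0.243, -0.97, 0.0], [0.0, -0.0, -1.0]]
wrist_force: [2.0, 0.5, -2.3]
grip_width: 0.0178
gripper_force: 10.0
```

Run:
```python
from h import *
s=get_state();print(s["t"],s["tool_pos"],s["wrist_force"],s["wrist_torque"],s["grip_width"],s["gripper_force"])
S=read_camera("side");a=np.radians(60);ox=s["tcp_rot"][:,0];d=np.cos(a)*ox-np.array([0,0,np.sin(a)]);g=s["tool_pos"]+[0,0,.019]
print("collar",[(np.round(e["position"],1).tolist(),round(e["confidence"],2)) for e in tip_of(S,"collar_seat")],proj(S,g+.053*d))
```

```text
28.0 [0.5142 0.2571 0.2038] [ 2.0368  0.4876 -2.2654] [ 0.1759 -0.2558  0.0716] 0.01778062868210668 10.009581595659256
collar [([195.5, 245.3], 0.82), ([278.5, 368.6], 0.66), ([271.4, 152.3], 0.39)] [271.3723 153.3101]
```

Request:
{"fn": "send_rows", "kwargs": {"increments": [-3, 0, -5.2, 0, 0.9, -4, 0, -6.9, 0, 0.9, -4, 0, -6.9, 0, 0.9, -4, 0, -6.9, 0, 0.9, -4, 0, -6.9, 0, 0.9, -4, 0, -6.9, 0, 0.9, -4, 0, -6.9, 0, 0.9, -4, 0, -6.9, 0, 0.9, -4, 0, -6.9, 0, 0.9, -4, 0, -6.9, 0, 0.9, -5, 0, -8.7, 0, 0.9, -5, 0, -8.7, 0, 0.9, -5, 0, -8.7, 0, 0.9, -5, 0, -8.7, 0, 0.9, 0, 0, 0, 0, 0.9], "force": 15}}

```text
t: 29.6
tool_pos: [0.4571, 0.2718, 0.3071]
tcp_rot: [[0.97, -0.243, 0.002], [-0.243, -0.97, 0.001], [0.002, -0.002, -1.0]]
wrist_force: [-0.4, 0.8, -1.5]
grip_width: 0.0179
gripper_force: 15.0
```

Run:
```python
from h import *
S=read_camera("side");T=read_camera("top");s=get_state();print(s["t"],s["tool_pos"],s["wrist_force"],s["wrist_torque"],s["grip_width"],s["joint_positions"])
ox=s["tcp_rot"][:,0];g=s["tool_pos"]+[0,0,.019]
for deg in(50,55,60,65,70):
    a=np.radians(deg);print(deg,proj(S,g+.173*(np.cos(a)*ox-np.array([0,0,np.sin(a)]))))
for p in(S,T):print([(np.round(e["position"],1).tolist(),round(e["confidence"],2)) for e in tip_of(p,"gauge_tip")])
for l in("lever_grip","glue_brush","wallet"):
  for p in (S,T):print(l,[(np.round(d["position"],1).tolist(),round(d["confidence"],2)) for d in tip_of(p,l)[:3]])
```

```text
29.7 [0.4572 0.2714 0.3055] [ 0.7108  0.1328 -1.6708] [-0.0026  0.2263 -0.018 ] 0.01752908295001954 [ 22.4343  17.5256  77.8688  -0.0009  84.5775 126.498 ]
50 [280.8648 147.2147]
55 [276.5184 150.6948]
60 [271.899  153.8683]
65 [267.0325 156.7229]
70 [261.9452 159.2471]
[([259.3, 322.8], 0.95), ([272.0, 153.1], 0.79), ([204.2, 210.2], 0.65)]
[([209.7, 311.0], 0.56), ([333.1, 311.4], 0.5), ([218.5, 238.6], 0.42)]
lever_grip [([320.1, 161.6], 0.59)]
lever_grip [([274.7, 222.3], 0.67)]
glue_brush [([258.6, 283.7], 0.74), ([456.9, 397.4], 0.52)]
glue_brush [([300.8, 295.5], 0.64)]
wallet [([202.3, 185.2], 0.85), ([453.2, 398.1], 0.34)]
wallet [([173.1, 298.8], 0.93)]
```

The gauge is out and clear, still at 60°: tip found at (272.0,153.1), predicted (271.9,153.9). To level it I'll rest the rod on the lid's free front-left part (y_o≈82 mm), then swing the grip down about the tip under a light grip.

Request:
{"fn": "send_rows", "kwargs": {"increments": [-2, -8.8, 0, 0, 0.9, -2, -8.8, 0, 0, 0.9, -3, -8.8, 0, 0, 0.9, 0, 0, 12, 0, 0.9, 0, 0, 12, 0, 0.9, 0, 0, 12, 0, 0.9, 0, 0, 7, 0, 0.9, 0, 0, 3.5, 0, 0.9, 0, 0, 0, 0, 0.9]}}

```text
t: 31.0
tool_pos: [0.4568, 0.2984, 0.2584]
tcp_rot: [[0.97, -0.244, -0.001], [-0.244, -0.97, -0.0], [-0.001, 0.001, -1.0]]
wrist_force: [0.6, -0.6, -1.8]
grip_width: 0.0175
gripper_force: 15.0
```

Run:
```python
from h import *
S=read_camera("side");s=get_state();print(s["t"],s["tool_pos"],s["wrist_force"],s["wrist_torque"],s["grip_width"])
ox=s["tcp_rot"][:,0];g=s["tool_pos"]+[0,0,.019];a=np.radians(60);P=g+.173*(np.cos(a)*ox-np.array([0,0,np.sin(a)]));print(P,proj(S,P))
print([(np.round(e["position"],1).tolist(),round(e["confidence"],2)) for e in tip_of(S,"gauge_tip")])
a=np.radians(np.linspace(60,0,21));print(np.c_[np.diff(-173*np.cos(a)),np.diff(-173*np.sin(a))].round(1).tolist())
```

```text
31.05 [0.457  0.2985 0.2589] [ 0.3031 -0.5768 -1.5683] [-0.0182  0.1911 -0.0449] 0.01743418140156949
[0.5409 0.2775 0.1281] [268.8045 161.2926]
[([203.0, 213.8], 0.81), ([269.7, 162.9], 0.75), ([255.7, 322.3], 0.72), ([288.8, 209.9], 0.62)]
[[-7.7, 4.7], [-7.5, 5.1], [-7.2, 5.5], [-6.9, 5.9], [-6.6, 6.2], [-6.2, 6.6], [-5.9, 6.9], [-5.5, 7.2], [-5.1, 7.5], [-4.7, 7.7], [-4.3, 8.0], [-3.9, 8.2], [-3.5, 8.4], [-3.0, 8.5], [-2.6, 8.7], [-2.1, 8.8], [-1.7, 8.9], [-1.2, 9.0], [-0.7, 9.0], [-0.2, 9.1]]
```

Request:
{"fn": "send_rows", "kwargs": {"increments": [0, 0, 4, 0, 0.9, -7.7, 0, 4.7, 0, 0.9, -7.5, 0, 5.1, 0, 0.9, -7.2, 0, 5.5, 0, 0.9, -6.9, 0, 5.9, 0, 0.9, -6.6, 0, 6.2, 0, 0.9, -6.2, 0, 6.6, 0, 0.9, -5.9, 0, 6.9, 0, 0.9, -5.5, 0, 7.2, 0, 0.9, -5.1, 0, 7.5, 0, 0.9, -4.7, 0, 7.7, 0, 0.9, 0, 0, 0, 0, 0.9], "force": 6}}

```text
t: 32.3
tool_pos: [0.3944, 0.3138, 0.1903]
tcp_rot: [[0.97, -0.243, -0.002], [-0.243, -0.97, -0.001], [-0.002, 0.002, -1.0]]
wrist_force: [-1.3, 0.3, -0.1]
grip_width: 0.0176
gripper_force: 6.0
```

Run:
```python
from h import *
S=read_camera("side");s=get_state();print(s["t"],s["tool_pos"],s["wrist_force"],s["wrist_torque"],s["grip_width"])
ox=s["tcp_rot"][:,0];g=s["tool_pos"]+[0,0,.019]
for deg in(20,30,40,60):
    a=np.radians(deg);P=g+.173*(np.cos(a)*ox-np.array([0,0,np.sin(a)]));print(deg,P,proj(S,P),proj(S,P-.12*(np.cos(a)*ox-np.array([0,0,np.sin(a)]))))
for l in("gauge_tip","collar_seat"):print([(np.round(e["position"],1).tolist(),round(e["confidence"],2)) for e in tip_of(S,l)])
```

```text
32.35 [0.3951 0.3139 0.191 ] [-0.5643  0.9817 -0.3426] [0.0125 0.2576 0.0606] 0.01807849586991231
20 [0.5528 0.2745 0.1507] [272.6952 154.2051] [228.4717 148.6432]
30 [0.5404 0.2776 0.1234] [268.7561 162.6527] [227.4271 151.4063]
40 [0.5236 0.2818 0.0987] [263.2425 170.3917] [225.8092 153.9841]
60 [0.479  0.2929 0.0601] [248.243  183.1875] [221.0749 158.3153]
[([258.7, 322.5], 0.96), ([203.0, 213.3], 0.66), ([266.1, 162.6], 0.63)]
[([194.9, 249.6], 0.85), ([277.1, 367.9], 0.79)]
```

Pivoting as planned (30°). Finishing the arc.

Request:
{"fn": "send_rows", "kwargs": {"increments": [-4.3, 0, 8, 0, 0.9, -3.9, 0, 8.2, 0, 0.9, -3.5, 0, 8.4, 0, 0.9, -3, 0, 8.5, 0, 0.9, -2.6, 0, 8.7, 0, 0.9, -2.1, 0, 8.8, 0, 0.9, -1.7, 0, 8.9, 0, 0.9, -1.2, 0, 9, 0, 0.9, -0.7, 0, 8, 0, 0.9, -0.2, 0, 8, 0, 0.9, 0, 0, 0, 0, 0.9]}}

```text
t: 33.55
tool_pos: [0.3726, 0.3194, 0.106]
tcp_rot: [[0.97, -0.243, -0.001], [-0.243, -0.97, -0.001], [-0.001, 0.001, -1.0]]
wrist_force: [-0.2, 0.2, -0.3]
grip_width: 0.0177
gripper_force: 6.0
```

```bash
cat > chk.py <<'E'
from h import *
S=read_camera("side");T=read_camera("top");s=get_state();print(s["t"],s["tool_pos"],s["wrist_force"],s["wrist_torque"],s["grip_width"],s["gripper_force"])
ox=s["tcp_rot"][:,0];g=s["tool_pos"]+[0,0,.019]
for deg in(-10,0,10):
    a=np.radians(deg);d=np.cos(a)*ox-np.array([0,0,np.sin(a)]);print(deg,[proj(p,g+L*d).round(1).tolist() for p in(S,T) for L in(.173,.053)])
for p in(S,T):
  for l in("gauge_tip","collar_seat"):print(l,[(np.round(e["position"],1).tolist(),round(e["confidence"],2)) for e in tip_of(p,l)])
E
python3 chk.py
```

```text
33.65 [0.373  0.3197 0.107 ] [ 0.1182 -0.3332 -0.49  ] [-0.0439  0.2125 -0.0844] 0.017765414541561973 5.999666154384613
-10 [[267.0, 153.5], [223.9, 166.4], [209.1, 237.6], [198.9, 277.1]]
0 [[268.8, 161.9], [224.7, 168.9], [211.5, 237.9], [199.7, 276.9]]
10 [[268.7, 170.2], [224.9, 171.5], [213.3, 240.0], [200.3, 277.3]]
gauge_tip [([257.8, 321.0], 0.94), ([266.6, 162.6], 0.76), ([202.9, 210.3], 0.52)]
collar_seat [([274.7, 367.5], 0.84), ([195.5, 248.1], 0.77), ([224.2, 170.1], 0.65)]
gauge_tip [([215.0, 309.6], 0.74), ([329.9, 311.3], 0.57), ([211.9, 240.3], 0.52)]
collar_seat [([370.1, 313.4], 0.65), ([243.5, 324.3], 0.62), ([200.7, 277.2], 0.43), ([264.6, 174.3], 0.38)]
```

The gauge lies level on the lid: tip at (266.6,162.6), and the 0° prediction is (268.8,161.9). Firm grip, then lift.

Request:
{"fn": "send_rows", "kwargs": {"increments": [0, 0, 0, 0, 0.9, 0, 0, 0, 0, 0.9, 0, 0, 0, 0, 0.9, 0, 0, -10, 0, 0.9, 0, 0, -20, 0, 0.9, 0, 0, -30, 0, 0.9, 0, 0, -30, 0, 0.9, 0, 0, -30, 0, 0.9, 0, 0, -30, 0, 0.9, 0, 0, -30, 0, 0.9, 0, 0, -30, 0, 0.9, 0, 0, -20, 0, 0.9, 0, 0, -10, 0, 0.9, 0, 0, 0, 0, 0.9, 0, 0, 0, 0, 0.9, 0, 0, 0, 0, 0.9, 0, 0, 0, 0, 0.9, 0, 0, 0, 0, 0.9], "force": 40}}

```text
t: 35.65
tool_pos: [0.3728, 0.3196, 0.3464]
tcp_rot: [[0.97, -0.243, -0.001], [-0.243, -0.97, -0.001], [-0.001, 0.001, -1.0]]
wrist_force: [0.5, 0.2, -1.9]
grip_width: 0.0164
gripper_force: 40.0
```

```bash
python3 chk.py
python3 - <<'E'
from h import *
S=read_camera("side");T=read_camera("top")
for l in("lever_grip","drip_tray","dye_jar"):
  for p in (S,T):print(l,[(np.round(d["position"],1).tolist(),round(d["confidence"],2)) for d in tip_of(p,l)[:3]])
E
```

```text
35.75 [0.3729 0.3196 0.3467] [ 0.617  -0.364  -2.1158] [-0.0246  0.2833 -0.023 ] 0.01685157837093245 39.99928951263428
-10 [[258.9, 70.9], [207.5, 86.0], [188.4, 226.0], [176.3, 273.0]]
0 [[261.2, 82.8], [208.6, 89.6], [191.7, 226.7], [177.5, 272.9]]
10 [[261.2, 94.5], [209.0, 93.3], [194.3, 229.3], [178.4, 273.4]]
gauge_tip [([258.3, 325.8], 0.9), ([258.8, 83.3], 0.71), ([204.0, 211.8], 0.54)]
collar_seat [([273.8, 368.8], 0.88), ([209.6, 91.9], 0.86), ([192.4, 245.0], 0.79)]
gauge_tip [([330.3, 313.4], 0.71), ([193.3, 228.5], 0.7), ([213.0, 307.4], 0.57)]
collar_seat [([179.4, 274.5], 0.74), ([243.2, 326.5], 0.67), ([370.9, 314.2], 0.65), ([267.7, 173.5], 0.64)]
lever_grip [([316.6, 158.2], 0.67), ([183.4, 96.5], 0.5)]
lever_grip [([275.1, 223.2], 0.84)]
drip_tray [([375.7, 327.5], 0.83), ([280.1, 158.3], 0.46)]
drip_tray [([378.7, 237.2], 0.88)]
dye_jar [([342.1, 251.3], 0.87)]
dye_jar [([302.6, 217.2], 0.67), ([276.3, 224.6], 0.49)]
```

The gauge is level to about 1°, at 0.366 m height, held with 40 N, and the lever is at rest. Handing in.

```bash
python3 -c "
from station import *
print(hand_in())"
```

```text
the job is handed in; nothing more can be done
None
```

The job is handed in at about 36 s of 72, with no verdict returned. I pulled the lever through its stroke and eased it back. I then seated the gauge in the guide tube (collar stop felt at about 13 N) and drew it out. It is now held level to about 1°, roughly 0.37 m above the bench.

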